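# Push the askew cover home on the crock

## Task

The flat wooden cover has been left askew on the rim of the white crock. Push it across, without lifting it off, until its step drops into the mouth and it sits centred, level and fully down on the rim. Leave the crock standing where it is, do not disturb the two egg cups and the striped cup beside it, and end clear of everything.

Things in the scene. Friction and masses are not known exactly. Their poses are not given: they have to be found in the camera images.
- crock: white glazed stoneware crock, loose, 0.9 kg, round, 116 mm outside diameter at the straight upper wall and rim, 110 mm high, open mouth about 104 mm across, wall 6 mm, no handles. Origin: centre of its underside, z up; rim 110 mm above it.
- cover: flat round dark-wood cover, loose, 0.16 kg, no knob: disc 126 mm across, 14 mm thick, with a step 96 mm across, 8 mm deep under it. Origin: centre of the step's underside, z up; disc 8 to 22 mm above it. It starts level, the step lying on the rim (origin 110 mm above the crock's), 32 to 46 mm off centre, overhanging sideways or away from the robot. Home, it has dropped 8 mm.
- egg_cup_2: orange egg cup, loose, 49 mm across, 57 mm high, on the left of the crock. Origin: centre of the underside.
- egg_cup_3: cream egg cup, loose, 49 mm across, 57 mm high, on the right of the crock. Origin: centre of the underside.
- espresso_cup: white cup with dark stripes and one handle, loose, 65 x 88 x 50 mm high, on the right of the crock. Origin: centre of the underside.

How it is judged:
By the outcome, as a careful person would: the job done as asked, in the order asked, and still so for the second after the job is handed in, with the robot touching nothing.
It also fails if it takes over 32 s, if anything falls off the work surface, if the arm or the gripper's body presses on something with over 40 N, if the wrist force passes 120 N, or if a joint passes its speed limit or range.

## Robot

A 6-joint arm with a two-finger parallel gripper is mounted at the origin on a cart in front of the work surface, level with it; the furniture and walls round the work are solid. World frame = base frame: x ahead of the robot, y to its left, z up, the work surface at z = 0. Lengths are in m, angles in degrees, forces in N, time in s.
With the tool pointing down it reaches from about 0.4 to 0.825 m from the base axis. Payload 7 kg.
Tool frame: the origin (TCP) lies between the finger pads; the fingertips stand 25 mm ahead of it and the grasp point (between the pads) lies 6 mm ahead of it; z points along the fingers, y is the line along which they close (so a half turn about z gives the same grasp; the last joint's range is limited). The gripper opens to 88 mm and grips with 3 to 60 N. Pads are 19 mm wide; open, the fingers measure 130 mm over their backs; the gripper's body (78 mm by 193 mm) begins 47 mm behind the grasp point.
Start: joints at [91.221, 20.546, 0.682, 0, -70.136, -16.507], TCP at [0.178, 0.651, 0.252] pointing down, gripper open.
Joint ranges: [-176.03, 176.03], [-82.01, 121.73], [-58.28, 71.71], [-173.87, 95.51], [-174.79, -0.11], [-173.66, 173.66]. Speed limits (degrees/s): [136.94, 136.94, 172.46, 180, 180, 180].

## Interface

Orientations are given as [roll, pitch, yaw] about the fixed x, y, z axes, in that order (R = Rz(yaw) Ry(pitch) Rx(roll)).
In Python, from plant import ctrl, camrig, telemetry gives the robot as it stands (ctrl), with the cameras (camrig) and the readings (telemetry).
- The arm moves only by the tool send_path, called as name([rows], argument=value, ...), one row to a line, values as JSON. Schema: {"type":"object","properties":{"plan":{"type":"array","items":{"type":"object","properties":{"trans":{"type":"array","items":{"type":"number"},"minItems":3,"maxItems":3},"twist":{"type":"number"},"jaw":{"type":"number"}},"additionalProperties":false,"required":["jaw"]},"minItems":1,"maxItems":8},"only":{"type":"string"},"quiet":{"type":"boolean"},"lines":{"type":"string"}},"required":["plan"],"additionalProperties":false}. plan is a list of rows, 1 to 8 of them, each an object with the fields trans (a list: dx, dy, dz in shares of 60 cm (1.0 is 60 cm)), twist (a turn about the tool's z in shares of 180 degrees (1.0 is 180 degrees)), jaw (the finger opening in m); a field left out counts as zero (the opening has to be given); each row is the pose to reach, as a shift and turn from the pose commanded when the call began, along the tool's axes at that moment; what a row does not reach only later rows make up. A row lasts 1/8 s, in which the tool goes at most 0.0625 m and 10.7 degrees, less where a joint would pass 70% of its speed; a pose out of reach is approached as far as the arm can. The fingers move at their own pace and stop on an object; the grip force is fixed at half the most. Time passes only in rows, so rows that do not move let the fingers close. The tool returns the time, the measured TCP pose, the force, the opening and the grip force at its end. only (a regular expression) keeps the lines of the reply that match it, lines (a string "A,B") keeps lines A to B, and quiet returns only ok. Shift and turn numbers lie between -1 and 1, and a call with a number outside is refused. Input that does not fit is refused with a message, and nothing moves.
- telemetry.get_obs(): the state, without advancing time (a new reading comes with each control period).
- camrig.snapshot(name): name is "scene" or "top" or "wrist"; returns a dict with "frame" (400x640x3 uint8, red, green, blue), "z_map" (400x640 float32, m along the optical axis (not along the pixel's ray), 0 where there is no reading), "fovy" (degrees; the focal length in pixels is half the picture's height over the tangent of half this angle, whatever the lens; pixels are square), "cx", "cy" (the principal point, pixels), "R" (3x3) and "t" (3): a world point X has camera coordinates R X + t; the wrist camera has in their place "T_tool_cam" (4x4, takes a point from camera to tool coordinates, whose origin is the TCP and whose axes are the flange's). Camera axes: x right, y down, z forward; pixel columns grow to the right and rows downward; lengths in m; the calibration is good to about 2 mm. A picture is of the moment at which its call begins: read the wrist's pose just before it.
- ctrl.close_job(): hands the job in; it is judged then, once.
The state is a dict: "clock": time; "joint_pos": joint angles; "qvel": joint speeds; "tau": joint torques, N m; "tool_pos": TCP position; "orientation": TCP orientation; "force": force on the tool from outside, world axes, zero at the start; "moment": the same for the moment, N m; "opening": finger opening in m; "gripper_force": force on a finger pad.
Only numpy, scipy, OpenCV 4.12 (cv2) and the standard library are available. Lean on these libraries where they do the work, as an engineer would, in place of code of your own. Each camera call takes 0.05 s, during which the arm holds its last target. There are 200 camera calls.

## Working session

There is one attempt and no reset: what is moved stays moved. The work goes in short steps, Python scripts to look and compute and a tool call to move; the robot and the scene stay as the last step left them, time stands still between calls to the robot, and variables do not carry over. Pictures are saved under pics/ and viewed, at most 10 in all, crops included, and the job is handed in when it is done.

```bash
ls; mkdir -p pics; cat > h.py <<'E'
import numpy as np, cv2
from plant import ctrl, camrig, telemetry
def f(s): return s["frame"].shape[0]/2/np.tan(np.radians(s["fovy"])/2)
def cloud(s):
    z=s["z_map"]; v,u=np.indices(z.shape); k=f(s)
    P=np.dstack([(u-s["cx"])/k*z,(v-s["cy"])/k*z,z])
    W=(P-np.array(s["t"]))@np.array(s["R"]); W[z==0]=np.nan
    return W
E
python3 - <<'E'
from h import *
o=telemetry.get_obs(); print({k:np.round(v,3) for k,v in o.items()})
for n in("scene","top"):
    s=camrig.snapshot(n); np.savez(n+"0.npz",**{k:np.array(v) for k,v in s.items()})
    cv2.imwrite(f"pics/{n}0.png",s["frame"][:,:,::-1]); print(n,s["fovy"],s["cx"],s["cy"],np.round(-np.array(s["R"]).T@s["t"],3))
E
```

```text
pics
plant.py
{'clock': np.float64(0.0), 'joint_pos': array([ 9.1220e+01,  2.0593e+01,  6.3400e-01, -2.1000e-02, -7.0137e+01,
       -1.6508e+01]), 'qvel': array([ 0.   , -0.033,  0.037,  0.043, -0.061,  0.029]), 'tau': array([ 1.0000e-03, -5.8271e+01,  2.9305e+01,  6.9970e+00,  7.0000e-03,
       -0.0000e+00]), 'tool_pos': array([0.178, 0.651, 0.251]), 'orientation': array([ 1.79903e+02, -8.00000e-03, -1.52950e+01]), 'force': array([-0.789,  0.214, -0.669]), 'moment': array([0.054, 0.012, 0.011]), 'gripper_force': np.float64(0.0), 'opening': np.float64(0.088)}
scene 51.520785296583206 312.05265892841874 197.08840215832205 [-0.053 -0.474  0.751]
top 52.580834298012995 320.02979674997647 194.26264067772115 [ 0.394 -0.078  0.945]
```

View pics/scene0.png

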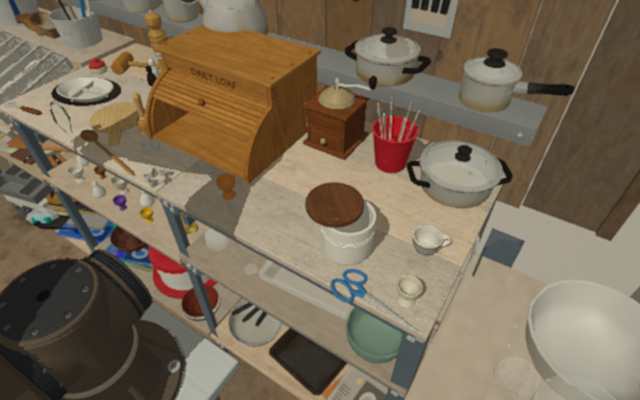

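View pics/top0.png

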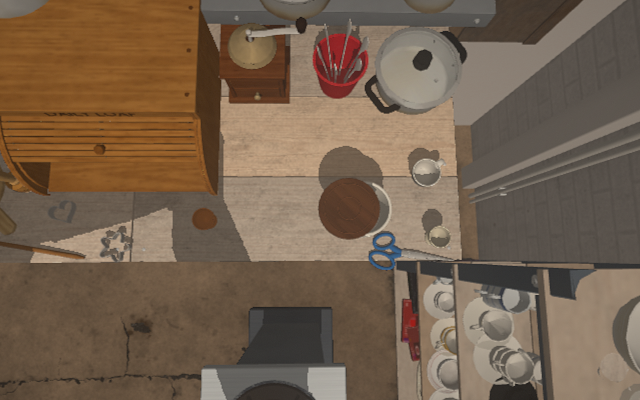

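The scene view shows the cover at about (335,204), with the crock below and to its right. In the top view the cover is at (349,208), displaced left (+y), and white crock rim shows on the right at about (383,208).

```bash
cat > meas.py <<'E'
from h import *
def circ(p):  # algebraic LSQ circle
    A=np.c_[2*p,np.ones(len(p))]; c=np.linalg.lstsq(A,(p**2).sum(1),rcond=None)[0]
    return np.round([*c[:2],np.sqrt(c[2]+c[0]**2+c[1]**2)],4)
def ray(s,uv,z):
    k=f(s); d=np.c_[(uv-[s["cx"],s["cy"]])/k,np.ones(len(uv))]@s["R"]; C=-s["R"].T@s["t"]
    return (C+d*((z-C[2])/d[:,2])[:,None])[:,:2]
def cover(s,lo,hi,zp):
    W=cloud(s); r=s["frame"].astype(int); x0,y0,x1,y1=lo[0],lo[1],hi[0],hi[1]
    m=np.zeros(r.shape[:2],np.uint8); m[y0:y1,x0:x1]=1
    hue=(r[...,0]-r[...,2]>22)&(r[...,0]<150)&(W[...,2]>.08)
    m=(m*hue).astype(np.uint8); m=cv2.morphologyEx(m,cv2.MORPH_OPEN,np.ones((3,3)))
    mi=cv2.erode(m,np.ones((7,7)))>0; P=W[mi]; top=P[abs(P[:,2]-np.nanmedian(P[:,2]))<.012]
    A=np.c_[top[:,:2],np.ones(len(top))]; pl=np.linalg.lstsq(A,top[:,2],rcond=None)[0]
    zt=np.median(top[:,2]) if zp is None else zp
    c=max(cv2.findContours(m,cv2.RETR_EXTERNAL,cv2.CHAIN_APPROX_NONE)[0],key=cv2.contourArea)
    h=cv2.convexHull(c)[:,0].astype(float)
    return m,top,zt,pl,h
E
python3 - <<'E'
from meas import *
for n,lo,hi in(("top",(300,165),(410,250)),("scene",(290,170),(390,270))):
    s=dict(np.load(n+"0.npz")); m,top,zt,pl,h=cover(s,lo,hi,None)
    print(n,m.sum(),"ztop",zt,"tilt",np.round(pl[:2],3),"centroid",np.round(top.mean(0),4),"circle",circ(ray(s,h,.132)))
    W=cloud(s);r=s["frame"].astype(int)
    box=np.zeros(m.shape,bool);box[lo[1]:hi[1],lo[0]:hi[0]]=1
    w=box&(m==0)&(W[...,2]>.104)&(W[...,2]<.122); p=W[w]; print(" rim pts",len(p),"z",np.round(np.median(p[:,2]),4))
    p=p[p[:,2]<.116]; 
    print(" rim circ",circ(p[:,:2]), "ext",np.round(p.min(0),3),np.round(p.max(0),3))
    w=box&(W[...,2]>.02)&(W[...,2]<.095)&(m==0); p=W[w]; print(" wall",len(p),circ(p[:,:2]) if len(p)>10 else'')
    for nm,b in(("espr",(405,150,450,192)),("cream",(422,222,456,252)),("orange",(185,200,225,235))):
        if n=="top":
            q=W[b[1]:b[3],b[0]:b[2]].reshape(-1,3); q=q[(q[:,2]>.03)&(q[:,2]<.08)]; print(nm,np.round(q.min(0),3),np.round(q.max(0),3))
E
```

```text
top 2975 ztop 0.13092783867113816 tilt [0.001 0.003] centroid [ 0.4841 -0.1618  0.1309] circle [ 0.4869 -0.1605  0.0625]
 rim pts 230 z 0.1084
 rim circ [ 0.4895 -0.1944  0.0549] ext [ 0.433 -0.251  0.104] [ 0.547 -0.195  0.113]
 wall 273 [ 0.4887 -0.1905  0.0561]
espr [ 0.546 -0.392  0.03 ] [ 0.611 -0.316  0.053]
cream [ 0.409 -0.393  0.03 ] [ 0.455 -0.344  0.059]
orange [0.451 0.128 0.03 ] [0.497 0.177 0.059]
scene 2110 ztop 0.13231437353671863 tilt [-0.001  0.001] centroid [ 0.4801 -0.1677  0.1323] circle [ 0.4831 -0.1624  0.0649]
 rim pts 290 z 0.1094
 rim circ [ 0.4894 -0.1952  0.0549] ext [ 0.432 -0.253  0.104] [ 0.548 -0.171  0.113]
 wall 1353 [ 0.4878 -0.196   0.0549]
```

```bash
python3 - <<'E'
from h import *
W=np.vstack([cloud(dict(np.load(n+"0.npz"))).reshape(-1,3) for n in("top","scene")])
for y in np.arange(-.2,.8,.1):
  print("%.1f"%y,[ "%.2f"%max(W[(abs(W[:,1]-y)<.05)&(abs(W[:,0]-x)<.025)&(W[:,2]<.8)][:,2],default=np.nan) for x in np.arange(.2,.8,.05)])
E
```

```text
-0.2 ['-0.93', '-0.93', '-0.93', '0.01', '0.13', '0.14', '0.14', '0.14', '0.00', '0.00', '0.06', '0.47', '0.19']
-0.1 ['-0.93', '-0.93', '-0.93', '-0.94', '0.00', '0.14', '0.14', '0.14', '0.00', '0.00', '0.00', '0.19', '0.24']
0.0 ['-0.93', '-0.93', '-0.93', '-0.93', '0.00', '0.00', '0.00', '0.00', '0.00', '0.00', '0.00', '0.14', '0.20']
0.1 ['-0.93', '-0.93', '-0.93', '-0.93', '0.00', '0.06', '0.06', '0.12', '0.16', '0.25', '0.25', '0.25', '0.25']
0.2 ['-0.93', '-0.93', '-0.93', '-0.94', '0.00', '0.06', '0.06', '0.02', '0.16', '0.25', '0.25', '0.25', '0.25']
0.3 ['-0.93', '-0.94', '-0.93', '-0.93', '0.02', '0.02', '0.01', '0.02', '0.17', '0.25', '0.25', '0.25', '0.25']
0.4 ['-0.93', '-0.93', '-0.93', '-0.72', '0.02', '0.03', '0.00', '0.02', '0.16', '0.25', '0.25', '0.25', '0.25']
0.5 ['-0.93', '-0.93', '-0.94', '-0.73', '0.02', '0.02', '0.02', '0.13', '0.16', '0.25', '0.25', '0.35', '0.35']
0.6 ['-0.93', '-0.93', '-0.93', '-0.93', '0.02', '0.02', '0.02', '0.13', '0.04', '0.00', 'nan', '0.25', '0.33']
0.7 ['-0.94', '-0.93', '-0.93', '-0.93', '0.02', '0.02', '0.02', '0.02', '0.02', '0.01', '0.00', '0.28', '0.27']
```

The rows are not in the units I measure in: shifts go in shares of 60 cm and turns go in shares of 180 degrees. I convert before sending: 0.315 m / 0.6 = 0.525, 0.309 m / 0.6 = 0.515, 67 degrees / 180 = 0.3722.

send_path([
  {"trans": [0.525, 0.515, 0], "twist": 0.3722, "jaw": 0.06},
  {"trans": [0.525, 0.515, 0], "twist": 0.3722, "jaw": 0.06},
  {"trans": [0.525, 0.515, 0], "twist": 0.3722, "jaw": 0.06},
  {"trans": [0.525, 0.515, 0], "twist": 0.3722, "jaw": 0.06},
  {"trans": [0.525, 0.515, 0], "twist": 0.3722, "jaw": 0.06},
  {"trans": [0.525, 0.515, 0], "twist": 0.3722, "jaw": 0.06},
  {"trans": [0.525, 0.515, 0], "twist": 0.3722, "jaw": 0.06},
  {"trans": [0.525, 0.515, 0], "twist": 0.3722, "jaw": 0.06},
])

```text
clock: 1.1
tool_pos: [0.4013, 0.2666, 0.2515]
orientation: [180.0, -0.0, -82.6]
force: [-0.8, -0.2, -0.1]
opening: 0.06
gripper_force: 0.0
```

Scaled: 0.345 m / 0.6 = 0.575, 0.11 m / 0.6 = 0.1833.

send_path([
  {"trans": [0.575, -0.0442, 0], "jaw": 0.06},
  {"trans": [0.575, -0.0442, 0], "jaw": 0.06},
  {"trans": [0.575, -0.0442, 0], "jaw": 0.06},
  {"trans": [0.575, -0.0442, 0], "jaw": 0.06},
  {"trans": [0.575, -0.0442, 0], "jaw": 0.06},
  {"trans": [0.575, -0.0442, 0.0833], "jaw": 0.06},
  {"trans": [0.575, -0.0442, 0.1833], "jaw": 0.06},
  {"trans": [0.575, -0.0442, 0.1833], "jaw": 0.06},
])

```text
clock: 2.1
tool_pos: [0.4699, -0.0689, 0.1381]
orientation: [179.5, -0.0, -82.3]
force: [0.2, 0.0, 0.8]
opening: 0.06
gripper_force: 0.0
```

```bash
python3 - <<'E'
from meas import *
o=telemetry.get_obs()
s=camrig.snapshot("scene"); cv2.imwrite("pics/s1.png",cv2.resize(s["frame"][120:300,220:460,::-1],None,fx=3,fy=3))
R=cv2.Rodrigues(np.zeros(3))[0]; y=np.radians(o["orientation"][2]); c,sn=np.cos(y),np.sin(y)
for n,p in(("cover",(.485,-.1613)),("crock",(.4895,-.1945))):
    d=np.array(p)-o["tool_pos"][:2]; print(n,"tool dx %.4f dy %.4f"%(d@[c,sn],d@[sn,-c]), o["tool_pos"])
E
```

```text
cover tool dx 0.0935 dy -0.0027 [ 0.46987773 -0.06894498  0.13807926]
crock tool dx 0.1270 dy -0.0027 [ 0.46987773 -0.06894498  0.13807926]
```

View pics/s1.png

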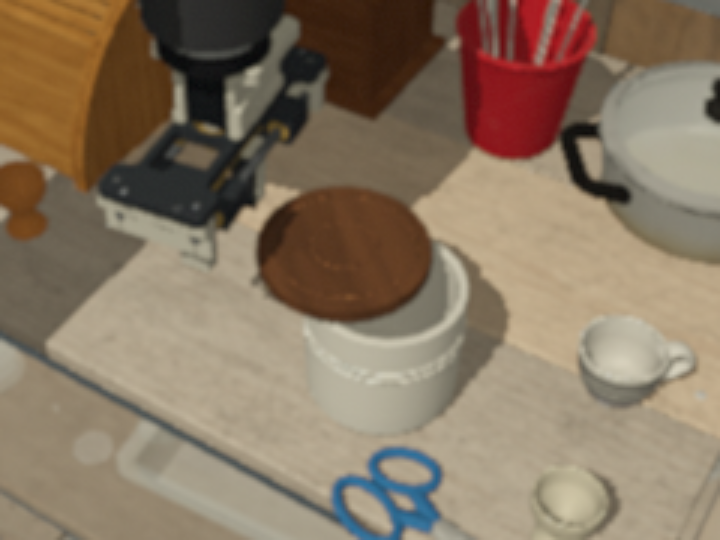

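The gripper stands at about (200,200), left of the cover (345,250), with clearance. The tips are at disc height, so I can start pushing.

Scaled: 0.052 m / 0.6 = 0.0867, -0.003 m / 0.6 = -0.005.

send_path([
  {"trans": [0.02, -0.005, 0], "jaw": 0.06},
  {"trans": [0.0367, -0.005, 0], "jaw": 0.06},
  {"trans": [0.0483, -0.005, 0], "jaw": 0.06},
  {"trans": [0.0583, -0.005, 0], "jaw": 0.06},
  {"trans": [0.0683, -0.005, 0], "jaw": 0.06},
  {"trans": [0.0783, -0.005, 0], "jaw": 0.06},
  {"trans": [0.0867, -0.005, 0], "jaw": 0.06},
  {"trans": [0.0867, -0.005, 0], "jaw": 0.06},
])

```text
clock: 3.15
tool_pos: [0.4827, -0.1199, 0.1413]
orientation: [180.0, -0.0, -82.3]
force: [-0.2, 0.4, -0.2]
opening: 0.0602
gripper_force: 0.0
```

```bash
cat > look.py <<'E'
import sys
from meas import *
o=telemetry.get_obs(); y=np.radians(o["orientation"][2]); a=np.array([[np.cos(y),np.sin(y)],[np.sin(y),-np.cos(y)]])
for n,lo,hi in(("top",(300,165),(420,250)),("scene",(290,170),(400,270))):
    s=camrig.snapshot(n); m,top,zt,pl,h=cover(s,lo,hi,None); W=cloud(s)
    box=np.zeros(m.shape,bool);box[lo[1]:hi[1],lo[0]:hi[0]]=1
    C=circ(ray(s,h,zt)); w=W[box&(m==0)&(W[...,2]>.03)&(W[...,2]<.095)]; w=w[(abs(w[:,0]-.49)<.065)&(abs(w[:,1]+.195)<.065)]
    print(n,"ztop %.4f"%zt,"tilt",np.round(pl[:2],3),"cover",C,"rel crock0 in tool",np.round(a@(C[:2]-[.4895,-.1945]),4),"wall",len(w),circ(w[:,:2]) if len(w)>20 else "")
    if n=="scene": cv2.imwrite(sys.argv[1],cv2.resize(s["frame"][150:280,240:440,::-1],None,fx=3,fy=3))
E
python3 look.py pics/s2.png
```

```text
top ztop 0.5199 tilt [1.288 0.017] cover [ 0.4649 -0.1181  0.0577] rel crock0 in tool [-0.079   0.0142] wall 0 
scene ztop 0.1290 tilt [0.006 0.089] cover [ 0.4868 -0.1888  0.0661] rel crock0 in tool [-0.006   0.0019] wall 991 [ 0.4908 -0.1947  0.0578]
```

View pics/s2.png

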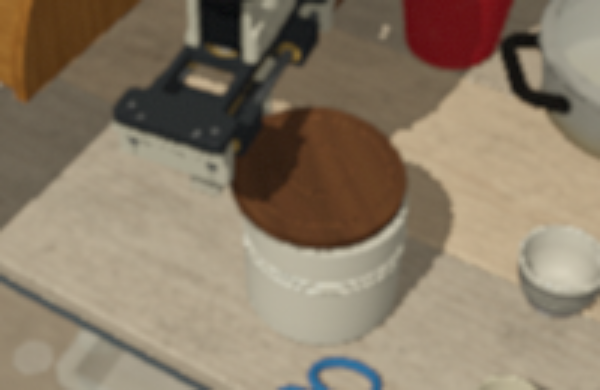

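The cover, centred at (320,175) in the crop, now tilts with its leading edge down in the mouth. It is about 6–8 mm short, and the crock has not moved. I'll push a few mm more.

Scaled: 0.006 m / 0.6 = 0.01, 0.005 m / 0.6 = 0.0083.

send_path([
  {"trans": [0.0033, 0, 0], "jaw": 0.06},
  {"trans": [0.0067, 0, 0], "jaw": 0.06},
  {"trans": [0.0083, 0, 0], "jaw": 0.06},
  {"trans": [0.01, 0, 0], "jaw": 0.06},
  {"trans": [0.01, 0, 0], "jaw": 0.06},
])

```text
clock: 3.88
tool_pos: [0.4838, -0.1255, 0.1416]
orientation: [-180.0, -0.0, -82.3]
force: [0.7, -0.1, -0.3]
opening: 0.0598
gripper_force: 0.0
```

```bash
python3 look.py pics/s3.png
```

```text
top ztop 0.5279 tilt [ 0.728 -0.074] cover [ 0.4668 -0.1201  0.0592] rel crock0 in tool [-0.0768  0.0125] wall 0 
scene ztop 0.1242 tilt [-0.001  0.   ] cover [ 0.4868 -0.1945  0.0653] rel crock0 in tool [-0.0004  0.0027] wall 985 [ 0.4907 -0.1947  0.0577]
```

The cover has dropped (top at 0.124, level). I'll back off and verify.

send_path([
  {"trans": [-0.0333, 0, 0], "jaw": 0.06},
  {"trans": [-0.1, 0, 0], "jaw": 0.06},
  {"trans": [-0.1333, 0, -0.0667], "jaw": 0.06},
  {"trans": [-0.1667, 0, -0.1667], "jaw": 0.06},
  {"trans": [-0.25, 0, -0.1667], "jaw": 0.06},
  {"trans": [-0.3333, 0, -0.1667], "jaw": 0.06},
  {"trans": [-0.4167, 0, -0.1667], "jaw": 0.06},
  {"trans": [-0.4167, 0, -0.1667], "jaw": 0.06},
])

```text
clock: 4.97
tool_pos: [0.4499, 0.125, 0.2418]
orientation: [-180.0, 0.0, -82.1]
force: [-0.3, -0.4, -0.6]
opening: 0.0599
gripper_force: 0.0
```

```bash
python3 look.py pics/s4.png; python3 - <<'E'
from meas import *
s=camrig.snapshot("top"); W=cloud(s); m,top,zt,pl,h=cover(s,(300,165),(420,250),None)
for nm,b in(("espr",(405,150,450,192)),("cream",(422,222,456,252)),("orange",(185,200,225,235))):
    q=W[b[1]:b[3],b[0]:b[2]].reshape(-1,3); q=q[(q[:,2]>.03)&(q[:,2]<.08)]; print(nm,np.round(q.min(0),3),np.round(q.max(0),3))
E
```

```text
top ztop 0.1229 tilt [-0.001  0.003] cover [ 0.4903 -0.1917  0.0624] rel crock0 in tool [-0.0027 -0.0012] wall 23 [ 0.4882 -0.1939  0.056 ]
scene ztop 0.1243 tilt [-0.004  0.   ] cover [ 0.4866 -0.1947  0.0653] rel crock0 in tool [-0.0002  0.0029] wall 988 [ 0.4909 -0.1946  0.0578]
espr [ 0.546 -0.393  0.03 ] [ 0.611 -0.316  0.052]
cream [ 0.409 -0.393  0.03 ] [ 0.455 -0.344  0.061]
orange [0.451 0.127 0.03 ] [0.497 0.171 0.059]
```

View pics/s4.png

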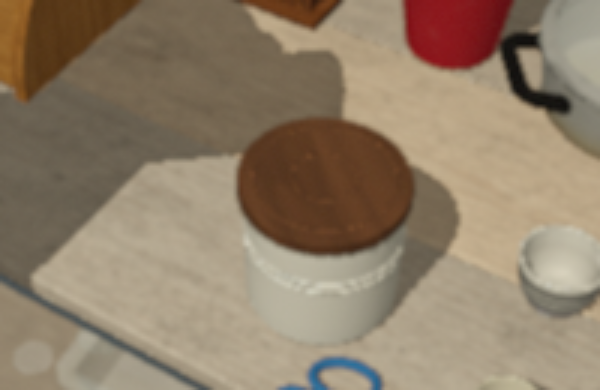

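The crop shows the cover, centred at (325,185), sitting level and fully down on the rim. The cups and crock have not moved, and the gripper is well clear.

```bash
python3 -c "
from plant import ctrl, camrig, telemetry; print(ctrl.close_job())"
```

```text
the job is handed in; nothing more can be done
None
```

The cover is home: it dropped 8 mm, sits level and measures within about 3 mm of the crock's centre. The crock and the three cups measured unmoved, the arm ended clear of everything, and I handed the job in at about 5 s; no verdict came back.

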